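# Draw a test cassette tight on its dock with the cam lock

### The job

Lock the test cassette onto its docking station: turn the cam lock back (anticlockwise) until it is fully open, push the cassette in until its headed stud stands in the mouth of the cam, then turn the cam clockwise until its curved slot has drawn the cassette tight against the stop screws. Stop when it is snug, do not force it, and leave the other things on the bench alone.

Things in the scene. Friction and masses are not known exactly. Their poses are not given: they have to be found in the camera images.
- dock: Docking station fixed to the bench: aluminium base plate 275 x 140 x 10 mm with two steel guide rails (tops 28 mm up). Origin on the bench under the cam axis; x = the way the cassette is pushed in, z up. Plate from x = -215 to +60 mm. Two end blocks at x = -44 to -32, y = +-35 to +-61 mm, tops 34 mm up, carry stop screws and sprung pins.
- cam_axis (a point): Point on the vertical axis of the cam, 60 mm above the bench, inside the cam's wing grip: an upright flat bar 46 mm long, 10 mm thick, 44 to 72 mm above the bench, centred on the axis. At joint value q its length lies turned by -q (clockwise q seen from above) from the dock's x axis. The stud's head (36 mm up) passes below it. Axes as the dock's.
- cam (a joint): Angle of the cam, rad, growing clockwise seen from above. 0 = fully open (end stop at -0.03): mouth faces the stud. Starts part shut, 0.5 to 1.0. Turning on takes 0.05 to 0.2 N m until the cassette comes tight somewhere from 1.75 to 2.6 (hidden); then the torque climbs 0.1 to 0.2 N m per 0.1 rad: snug at 0.15 to 0.35 more. End stop 3.1. Stays where it is left.
- cam_mouth (a point): Middle of the mouth of the cam's slot, 41 mm from the axis, 25 mm up, at the rim of the flat steel disc (92 mm across, 22 to 28 mm above the bench). The mouth admits the stud if within 0.1 rad of fully open; shut, the rim bars it. From about 0.5 rad the hook is behind the stud and each further rad draws it 4.2 mm nearer the axis.
- cassette: Test cassette, loose, 0.28 to 0.46 kg: aluminium tray 100 mm long (x), 116 mm wide, between the dock's rails (2 mm play each side), a circuit board on it (top 37 mm above the bench). Origin: middle of the underside in the plane of the front face, 10 mm above the bench; x towards the cam. Slides with up to 5 N. Starts 78 to 100 mm before the cam axis; tight at about 50.
- stud (a point): Middle of the neck of the cassette's upright headed steel stud: neck 8 mm thick, head 17 mm across, on a tongue 23 mm before the front face, 25 mm above the bench. Pushed into the open mouth it meets the slot's inner wall with its axis 30 to 31 mm from the cam axis; when tight 25.7 to 28.3 mm.
- cassette_grip (a point): Centre of the cassette's black upright grip at its rear end: 12 mm thick (along the cassette's x), 40 mm wide, from 22 to 72 mm above the bench; this point is 50 mm above the bench, 94 mm behind the front face.
- stop_screws: Two stop screws, 10 mm thick, pointing at the cassette, 41 mm either side of the middle, 24 mm above the bench; the front face is drawn against them (snug: 5 to 40 N; 80 N is forced). Setting differs by +-1.3 mm from dock to dock. Beside them two thin sprung brass pins push back with 5 to 9 N over the last 2 to 5 mm. Origin as the dock's, shifted by the setting.
- side_cutters: Bystander: side cutters with blue handles, 134 mm long, lying left of the dock.
- heat_sink: Bystander: finned aluminium heat sink, 93 x 50 x 26 mm, to the right behind the dock.
- screwdriver_blue: Bystander: screwdriver with blue handle, 216 mm long, lying left of the dock.
- caliper: Bystander: steel caliper, 185 mm long, lying to the right in front.
- tape_roll: Bystander: roll of blue tape, 64 mm across, 18 mm high, to the right.
- solder_spool: Bystander: spool, 52 mm across, 36 mm high, to the right.
Things that resemble listed ones, but are neither listed nor needed, are in the scene too. There is more than one size of the cassette; the job needs the larger.

How it is judged:
By the outcome, as a careful person would: the job done as asked, in the order asked, and still so for the second after the job is handed in, with the robot touching nothing.
It also fails if it takes over 72 s, if anything falls off the work surface, if the arm or the gripper's body presses on something with over 40 N, if the wrist force passes 120 N, or if a joint passes its speed limit or range.

### The arm

A 6-joint arm with a two-finger parallel gripper is mounted at the origin on a cart in front of the work surface, level with it; the furniture and walls round the work are solid. World frame = base frame: x ahead of the robot, y to its left, z up, the work surface at z = 0. Lengths are in m, angles in rad, forces in N, time in s.
With the tool pointing down it reaches from about 0.225 to 0.725 m from the base axis. Payload 3.1 kg.
Tool frame: the origin (TCP) lies between the finger pads; the fingertips stand tips_ahead ahead of it and the grasp point (between the pads) lies 6 mm ahead of it (tips_ahead is the distance from the TCP to the fingertips, in m); z points along the fingers, y is the line along which they close (so a half turn about z gives the same grasp; the last joint's range is limited). The gripper opens to 85 mm and grips with 20 to 120 N. Pads are 22 mm wide; open, the fingers measure 114 mm over their backs; the gripper's body (76 mm by 85 mm) begins 54 mm behind the grasp point. The pads swing forward as they close: fully open they stand 13 mm farther back than shut.
Start: joints at [1.001, 0.048, 0.099, 1.622, 0, 1.443], TCP at [0.224, 0.475, 0.256] pointing down, gripper open.
Joint ranges: [-2.91, 2.91], [-0.99, 1.94], [-1.21, 1.42], [-2.12, 2.29], [-1.49, 1.47], [-3.14, 3.14]. Speed limits (rad/s): [2.79, 2.79, 3.14, 3.14, 3.14, 3.14].

### API

Orientations are given as a 3x3 rotation matrix whose columns are the frame's x, y, z axes.
In Python, from workcell import * gives the robot as it stands.
- The arm moves only by the tool arm_command, never from a script. Its argument "moves" is a list of rows, each a list of 3 entries, a list of its own where there are three numbers: the shift along the tool's x, y, z in units of 0.15 m (1.0 is 0.15 m), then the turn, a rotation vector about the tool's x, y, z in units of pi rad (1.0 is pi rad), then the opening, from 0 (shut) to 1 (fully open). A call has 1 to 8 rows; each row is the pose to reach, as a shift and turn from the pose commanded when the call began, along the tool's axes at that moment, turning the shorter way round; what a row does not reach only later rows make up. A row lasts 1/8 s, in which the tool goes at most 62.5 mm and 10.7 degrees, less where a joint would pass 70% of its speed; a pose out of reach is approached as far as the arm can. A call with a number of a shift or a turn outside -1 to 1 is refused whole. A call with a gripper value outside its range is refused whole. The fingers move at their own pace and stop on an object; the grip force is fixed at half the most. Time passes only in rows, so rows that repeat a pose let the fingers close. It gives the time, the measured TCP pose, the force, the opening and the grip force at its end, in the units of the state.
- sense(): the state, without advancing time (a new reading comes with each control period).
- snapshot(name): name is "scene" or "top" or "wrist"; returns the picture (420x560x3 uint8, red, green, blue); there is no depth.
- camera_model(name): a dict with "fx", "fy", "cx", "cy" (pixels), "world_from_camera" (4x4, takes a point from camera to world coordinates). Camera axes: x right, y up, looking along -z (the intrinsics and any distortion apply to the point x, -y, -z); pixel columns grow to the right and rows downward; lengths in m; the calibration is good to about 2 mm. The wrist camera is an equidistant fisheye: a pixel r from the principal point sees the ray r / f radians off the axis. A picture is of the moment at which its call begins: read the wrist's pose just before it. camera_model takes no time and is no camera call; for the wrist camera it gives the pose at the moment of the call.
- finish_job(): hands the job in; it is judged then, once.
The state is a dict: "time": time; "q": joint angles; "joint_velocities": joint speeds; "tau": joint torques, N m; "position": TCP position; "orientation": TCP orientation; "contact_force": force on the tool from outside, world axes, zero at the start; "wrist_torque": the same for the moment, N m; "gripper_width": finger opening in m; "finger_force": force on a finger pad.
Only numpy, scipy, OpenCV 4.12 (cv2) and the standard library are available. Lean on these libraries where they do the work, as an engineer would, in place of code of your own. Each camera call takes 0.05 s, during which the arm holds its last target. There are 200 camera calls.

## Working session

There is one attempt and no reset: what is moved stays moved. The work goes in short steps, Python scripts to look and compute and a tool call to move; the robot and the scene stay as the last step left them, time stands still between calls to the robot, and variables do not carry over. Pictures are saved under pics/ and viewed, at most 10 in all, crops included, and the job is handed in when it is done.

Besides the shell and the picture viewer there is one more tool, called after ">>>" by a JSON object that holds its "api" and its "payload". arm_command: Moves the arm, as the interface text tells. Shifts and turns lie within -1 to 1; 1 stands for 0.15 m of shift or pi rad of turn. Its arguments: {"type":"object","properties":{"moves":{"type":"array","items":{"type":"array"}}},"required":["moves"]}

```bash
mkdir -p pics; ls; python3 - <<'E'
from workcell import *
import cv2
s=sense(); print(s)
for n in("top","scene"):
    im=snapshot(n); cv2.imwrite(f"pics/{n}0.png",im[:,:,::-1]); print(n,camera_model(n))
E
```

```text
pics
{'time': 0.0, 'q': array([1.00122219e+00, 4.87378862e-02, 9.75419986e-02, 1.62199864e+00,
       8.15041880e-06, 1.44296293e+00]), 'joint_velocities': array([-0.00090205, -0.00089776, -0.00074827,  0.00083559,  0.00215606,
       -0.00014176]), 'tau': array([-1.28375996e-03, -3.38778949e+01,  3.20016325e+01,  2.02201609e-02,
       -2.14488332e-04, -3.32090366e-06]), 'position': array([0.22415964, 0.47410841, 0.2550958 ]), 'orientation': array([[-9.04008633e-01,  4.27512223e-01, -1.30014927e-03],
       [ 4.27514085e-01,  9.04006442e-01, -2.01520243e-03],
       [ 3.13819645e-04, -2.37759252e-03, -9.99997124e-01]]), 'contact_force': array([ 0.10434082, -0.31056661,  0.27263514]), 'wrist_torque': array([-0.0137875 ,  0.00417354, -0.01970932]), 'finger_force': 0.0, 'gripper_width': 0.08521550336555864}
top {'fx': 474.2951064839388, 'fy': 474.2951064839388, 'cx': 272.7056502699191, 'cy': 200.95198148049363, 'world_from_camera': array([[ 0.00607827,  0.98331048, -0.18183386,  0.32142228],
       [-0.99971353,  0.01018492,  0.02165936,  0.30370348],
       [ 0.02314984,  0.18165012,  0.9830907 ,  1.27168157],
       [ 0.        ,  0.        ,  0.        ,  1.        ]])}
scene {'fx': 382.1509940845029, 'fy': 382.1509940845029, 'cx': 279.6581285058186, 'cy': 207.24772215404525, 'world_from_camera': array([[ 0.89326011,  0.31999162, -0.31573997,  0.13377526],
       [-0.44904955,  0.60234057, -0.6599548 , -0.5848133 ],
       [-0.02099701,  0.73129419,  0.6817389 ,  0.95233462],
       [ 0.        ,  0.        ,  0.        ,  1.        ]])}
```

View pics/top0.png

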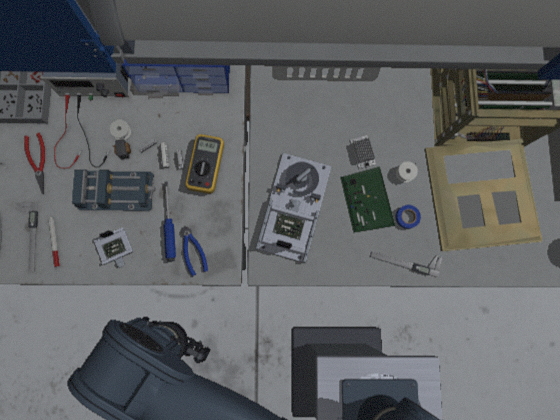

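View pics/scene0.png

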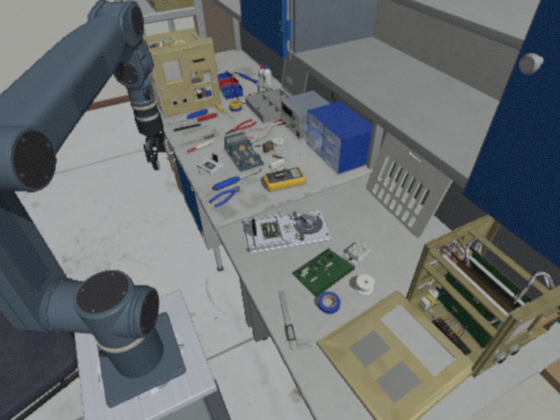

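The top view shows the dock around px (295,205), with the cam disc at (300,177), the cassette at (288,230) and its black grip near (284,245). I'll zoom in on it.

```bash
cat > h.py <<'E'
from workcell import *
import cv2, numpy as np
def ray(n,u,v,m=None):
    m=m or camera_model(n); T=m["world_from_camera"]
    x=(u-m["cx"])/m["fx"]; y=(v-m["cy"])/m["fy"]
    if n=="wrist":
        r=np.hypot(x,y); k=np.tan(r)/r if r>1e-9 else 1; x*=k;y*=k
    return T[:3,3],T[:3,:3]@np.array([x,-y,-1.])
def at(n,u,v,z,m=None):
    o,d=ray(n,u,v,m); return (o+d*(z-o[2])/d[2]).round(4)
def proj(n,p,m=None):
    m=m or camera_model(n); T=m["world_from_camera"]
    c=T[:3,:3].T@(np.asarray(p)-T[:3,3]); x,y,z=c[0],-c[1],-c[2]
    if n=="wrist":
        h=np.hypot(x,y); a=np.arctan2(h,z)/max(h,1e-9); return np.array([m["cx"]+m["fx"]*x*a,m["cy"]+m["fy"]*y*a])
    return np.array([m["cx"]+m["fx"]*x/z,m["cy"]+m["fy"]*y/z])
def units(p,R,s=None):
    "shift and turn in move units from commanded (~measured) pose"
    s=s or sense(); Q=s["orientation"]
    from scipy.spatial.transform import Rotation as Ro
    return (Q.T@(np.asarray(p)-s["position"])/.15).round(4),(Ro.from_matrix(Q.T@R).as_rotvec()/np.pi).round(4)
E
python3 - <<'E'
from h import *
im=cv2.imread("pics/top0.png")[145:270,245:345]
cv2.imwrite("pics/top0c.png",cv2.resize(im,None,fx=4.8,fy=4.8,interpolation=cv2.INTER_CUBIC))
E
```

```text
(no output)
```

View pics/top0c.png

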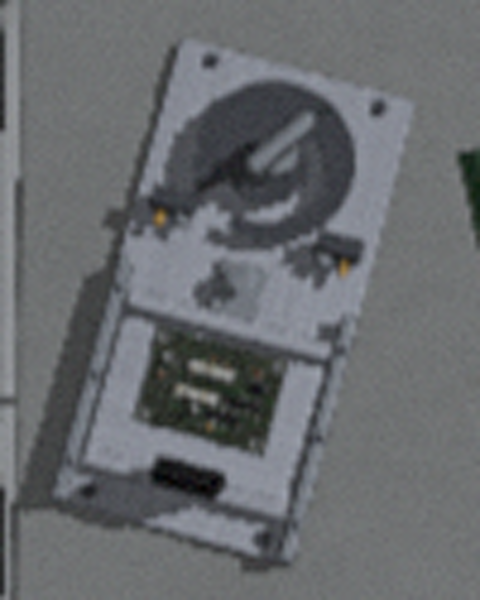

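The crop shows plate corners at crop px (183,40), (413,103), (290,563) and (57,498). The wing bar runs (255,165)-(312,118), the black grip is centred at (188,478), and the slot mouth is at lower left.

```bash
python3 - <<'E'
from h import *
m=camera_model("top")
f=lambda u,v,z:at("top",245+u/4.8,145+v/4.8,z,m)
c=np.array([f(183,40,.01),f(413,103,.01),f(290,563,.01),f(57,498,.01)])
print(c); print([np.linalg.norm(c[i]-c[i-1]).round(4) for i in range(4)])
x=(c[0]+c[1]-c[2]-c[3])[:2];x/=np.linalg.norm(x);th=np.arctan2(x[1],x[0])
cen=c.mean(0)[:2]; cam=cen+x*.0775
print("yaw",th,"cam",cam)
a,b=f(255,165,.072),f(312,118,.072);print("wing",a,b,(a+b)/2,np.linalg.norm(a-b),"q",th-np.arctan2(b[1]-a[1],b[0]-a[0]))
g=f(188,474,.072);print("grip",g, "dockframe", np.array([x@(g[:2]-cam),np.array([-x[1],x[0]])@(g[:2]-cam)]))
w=camera_model("wrist");s=sense();print(s["orientation"].T@(w["world_from_camera"][:3,3]-s["position"]),s["orientation"].T@w["world_from_camera"][:3,:3],w["fx"],w["cx"],w["cy"])
# target above cam, tool y along dock y-ish wing normal
q=.6
for yaw in (th-q,th-q+np.pi):
  R=np.array([[np.cos(yaw),np.sin(yaw),0],[np.sin(yaw),-np.cos(yaw),0],[0,0,-1]])
  print(units([cam[0],cam[1],.2],R))
E
```

```text
[[0.6887 0.248  0.01  ]
 [0.6529 0.116  0.01  ]
 [0.3906 0.1883 0.01  ]
 [0.4253 0.3172 0.01  ]]
[np.float64(0.2723), np.float64(0.1368), np.float64(0.2721), np.float64(0.1335)]
yaw -0.26293333469490643 cam [0.61421146 0.19723165]
wing [0.601  0.2116 0.072 ] [0.6276 0.1804 0.072 ] [0.6143 0.196  0.072 ] 0.04100000000000005 q 0.601882216446168
grip [0.4334 0.2476 0.072 ] dockframe [-0.18768873  0.00164181]
[ 0.0830247  -0.00039338 -0.11713912] [[-2.62265182e-04  9.45936507e-01  3.24351748e-01]
 [ 9.99999940e-01  1.74686917e-04  2.99127213e-04]
 [ 2.26295344e-04  3.24351807e-01 -9.45936496e-01]] 325.19226210127806 280.12665191102997 208.6644578128006
(array([-3.1397, -0.5562,  0.3684]), array([-1.00e-04, -1.00e-03, -8.66e-01]))
(array([-3.1397, -0.5562,  0.3684]), array([-7.00e-04,  1.00e-04,  1.34e-01]))
```

>>> {"api": "arm_command", "payload": {"moves": [[[-0.4,-0.07,0.05],[0,0,0],1],[[-0.8,-0.14,0.05],[0,0,0],1],[[-1,-0.19,0.05],[0,0,0],1]]}}

```text
time: 0.48
position: [0.3496, 0.3828, 0.2478]
orientation: [[-0.903, 0.43, -0.001], [0.43, 0.903, -0.001], [0.0, -0.002, -1.0]]
contact_force: [0.3, 0.9, -1.2]
gripper_width: 0.0854
finger_force: 0.0
```

>>> {"api": "arm_command", "payload": {"moves": [[[-0.4,-0.07,0.05],[0,0,0],0.8],[[-0.8,-0.14,0.05],[0,0,0],0.6],[[-1,-0.19,0.05],[0,0,0],0.5]]}}

```text
time: 0.85
position: [0.4731, 0.2925, 0.2401]
orientation: [[-0.903, 0.43, -0.001], [0.43, 0.903, -0.001], [0.001, -0.002, -1.0]]
contact_force: [-0.6, -0.2, 0.1]
gripper_width: 0.0426
finger_force: 0.0
```

>>> {"api": "arm_command", "payload": {"moves": [[[-0.4,-0.07,0.05],[0,0,0],0.5],[[-0.8,-0.14,0.05],[0,0,0],0.5],[[-1,-0.17,0.05],[0,0,0],0.5]]}}

```text
time: 1.23
position: [0.5978, 0.2051, 0.2322]
orientation: [[-0.903, 0.43, -0.002], [0.43, 0.903, -0.001], [0.001, -0.002, -1.0]]
contact_force: [0.2, 0.1, 0.2]
gripper_width: 0.0428
finger_force: 0.0
```

>>> {"api": "arm_command", "payload": {"moves": [[[0,0,0],[0,0,-0.44],0.5],[[0,0,0],[0,0,-0.44],0.5],[[0,0,0],[0,0,-0.44],0.5],[[0,0,0],[0,0,-0.44],0.5],[[0,0,0],[0,0,-0.44],0.5],[[0,0,0],[0,0,-0.44],0.5],[[0,0,0],[0,0,-0.44],0.5],[[0,0,0],[0,0,-0.44],0.5]]}}

```text
time: 2.22
position: [0.5957, 0.2075, 0.2329]
orientation: [[-0.587, -0.81, -0.002], [-0.81, 0.587, -0.0], [0.001, 0.001, -1.0]]
contact_force: [-0.7, -0.9, -0.1]
gripper_width: 0.0429
finger_force: 0.0
```

>>> {"api": "arm_command", "payload": {"moves": [[[0,0,0],[0,0,-0.426],0.5],[[0,0,0],[0,0,-0.426],0.5],[[0,0,0],[0,0,-0.426],0.5],[[0,0,0],[0,0,-0.426],0.5],[[0,0,0],[0,0,-0.426],0.5],[[0,0,0],[0,0,-0.426],0.5],[[0,0,0],[0,0,-0.426],0.5],[[0,0,0],[0,0,-0.426],0.5]]}}

```text
time: 3.22
position: [0.5957, 0.2076, 0.233]
orientation: [[0.65, -0.76, -0.001], [-0.76, -0.65, -0.0], [-0.001, 0.001, -1.0]]
contact_force: [0.9, -0.3, 0.5]
gripper_width: 0.0432
finger_force: 0.0
```

```bash
python3 - <<'E'
from h import *
import pickle
s=sense(); m=camera_model("wrist"); im=snapshot("wrist"); cv2.imwrite("pics/w1.png",im[:,:,::-1]); pickle.dump(m,open("w1.pkl","wb"))
print(s["time"],s["q"].round(3),s["position"],s["gripper_width"],s["contact_force"].round(2))
th=-.263;q=.6;yaw=th-q
R=np.array([[np.cos(yaw),np.sin(yaw),0],[np.sin(yaw),-np.cos(yaw),0],[0,0,-1]])
print(units([.6142,.1967,.2],R))
E
```

```text
3.225 [ 0.229  0.329  0.375  1.618  0.    -2.049] [0.59570626 0.20755812 0.23302206] 0.04319153114219903 [ 0.93 -0.33  0.52]
(array([ 0.135 , -0.0467,  0.2207]), array([ 0.0003,  0.0002, -0.0003]))
```

View pics/w1.png

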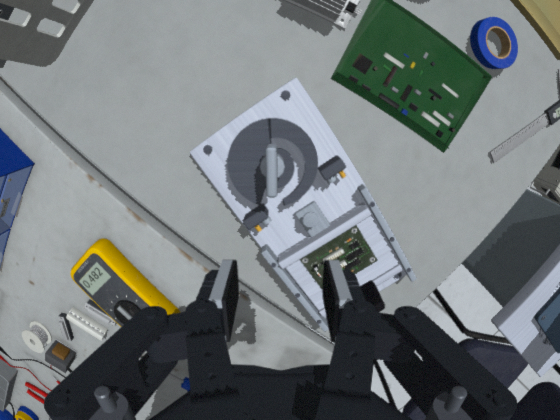

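The wrist view shows the wing bar from (271,147) to (272,195), almost along the image column. The cam disc is centred near (272,163) and the stud head is at (308,217).

```bash
python3 - <<'E'
from h import *
import pickle
m=pickle.load(open("w1.pkl","rb"))
im=cv2.imread("pics/w1.png"); cv2.imwrite("pics/w1c.png",cv2.resize(im[75:335,185:415],None,fx=2.3,fy=2.3,interpolation=cv2.INTER_CUBIC))
a,b=at("wrist",271,147,.072,m),at("wrist",272.5,195,.072,m)
print(a,b,(a+b)/2,np.linalg.norm(a-b),"ang",np.arctan2(a[1]-b[1],a[0]-b[0]))
c=[at("wrist",298,78,.01,m),at("wrist",191,152,.01,m)];print(c,np.linalg.norm(c[0]-c[1]), np.arctan2(*(c[1]-c[0])[1::-1])-np.pi/2)
print("stud head",at("wrist",308,217,.036,m))
for p in ([.6143,.197,.072],[.6143,.197,.028]): print(proj("wrist",p,m))
E
```

```text
[0.6306 0.1783 0.072 ] [0.6018 0.2104 0.072 ] [0.6162  0.19435 0.072  ] 0.04312597824977427 ang -0.8395324130093281
[array([0.6521, 0.1127, 0.01  ]), array([0.6895, 0.2452, 0.01  ])] 0.13767719491622424 -0.27510701296353557
stud head [0.5523 0.2134 0.036 ]
[271.42432543 175.0258934 ]
[272.48719532 165.19154323]
```

View pics/w1c.png

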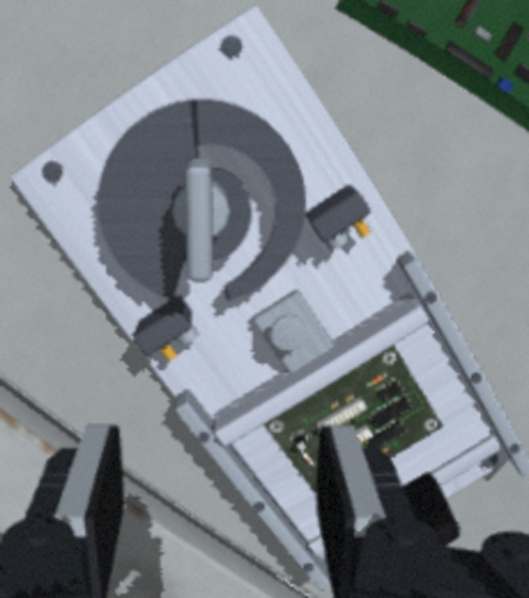

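Both views put the wing centre near (0.6155, 0.1955), with the bar angle about -0.86, which matches the tool. I'll go down over it.

>>> {"api": "arm_command", "payload": {"moves": [[[0.147,-0.048,0],[0,0,0],0.4],[[0.147,-0.048,0.3],[0,0,0],0.4],[[0.147,-0.048,0.6],[0,0,0],0.4],[[0.147,-0.048,0.8],[0,0,0],0.4],[[0.147,-0.048,0.8],[0,0,0],0.4]]}}

```text
time: 3.9
position: [0.613, 0.1949, 0.1096]
orientation: [[0.649, -0.761, -0.008], [-0.761, -0.649, -0.002], [-0.004, 0.007, -1.0]]
contact_force: [-0.1, -0.7, 0.4]
gripper_width: 0.0342
finger_force: 0.0
```

```bash
python3 - <<'E'
from h import *
import pickle
s=sense(); m=camera_model("wrist"); im=snapshot("wrist"); cv2.imwrite("pics/w2.png",im[100:400,130:430,::-1].repeat(2,0).repeat(2,1)); pickle.dump(m,open("w2.pkl","wb"))
print(s["time"],s["position"],s["gripper_width"],s["contact_force"].round(2))
E
```

```text
3.9 [0.61295955 0.19491019 0.10958547] 0.034203430348485046 [-0.07 -0.74  0.41]
```

View pics/w2.png

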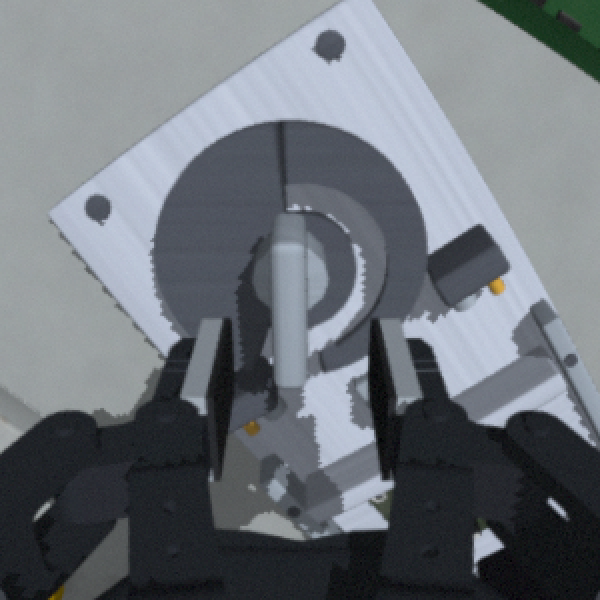

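This view shows the wing's top face from (289,241) to (290,386) and the disc edges at u=152 and 428, with the fingers straddling the bar.

```bash
python3 - <<'E'
from h import *
import pickle
m=pickle.load(open("w2.pkl","rb")); f=lambda u,v,z:at("wrist",130+u/2,100+v/2,z,m)
a,b=f(288.5,241,.072),f(290,386,.072)
print(a,b,(a+b)/2,np.linalg.norm(a-b),"ang",np.arctan2(a[1]-b[1],a[0]-b[0]))
l,r,t=f(152,255,.028),f(428,255,.028),f(290,120,.028); print((l+r)/2,np.linalg.norm(l-r), t+(f(290,300,.028)-t)/np.linalg.norm(f(290,300,.028)-t)*.046)
E
```

```text
[0.6311 0.1777 0.072 ] [0.6024 0.2112 0.072 ] [0.61675 0.19445 0.072  ] 0.04411280993090326 ang -0.8624159361473963
[0.61675 0.1947  0.028  ] 0.09244614648539981 [0.61625366 0.19527236 0.028     ]
```

>>> {"api": "arm_command", "payload": {"moves": [[[0.009,-0.004,0.1],[0,0,0],0.4],[[0.009,-0.004,0.2],[0,0,0],0.4],[[0.009,-0.004,0.27],[0,0,0],0.4],[[0.009,-0.004,0.27],[0,0,0],0.4],[[0.009,-0.004,0.27],[0,0,0],0.4]]}}

```text
time: 4.58
position: [0.6173, 0.1949, 0.0735]
orientation: [[0.65, -0.76, 0.0], [-0.76, -0.65, 0.0], [0.0, -0.0, -1.0]]
contact_force: [-0.4, 1.1, 1.0]
gripper_width: 0.0337
finger_force: 0.0
```

>>> {"api": "arm_command", "payload": {"moves": [[[-0.004,0,0.03],[0,0,0],0.3],[[-0.004,0,0.03],[0,0,0],0.1],[[-0.004,0,0.03],[0,0,0],0],[[-0.004,0,0.03],[0,0,0],0],[[-0.004,0,0.03],[0,0,0],0]]}}

```text
time: 5.2
position: [0.6168, 0.1951, 0.0697]
orientation: [[0.65, -0.76, 0.0], [-0.76, -0.65, -0.0], [0.001, 0.0, -1.0]]
contact_force: [-2.0, -1.7, 5.7]
gripper_width: 0.0089
finger_force: 59.8
```

>>> {"api": "arm_command", "payload": {"moves": [[[0,0,0],[0,0,-0.04],0],[[0,0,0],[0,0,-0.08],0],[[0,0,0],[0,0,-0.12],0],[[0,0,0],[0,0,-0.15],0],[[0,0,0],[0,0,-0.175],0],[[0,0,0],[0,0,-0.175],0],[[0,0,0],[0,0,-0.175],0]]}}

```text
time: 6.08
position: [0.6174, 0.196, 0.0697]
orientation: [[0.951, -0.309, 0.002], [-0.309, -0.951, 0.001], [0.001, -0.002, -1.0]]
contact_force: [-1.3, 0.7, 6.6]
gripper_width: 0.0089
finger_force: 59.7
```

```bash
cat > st.py <<'E'
from h import *
s=sense();R=s["orientation"]
print(s["time"],s["position"],"F",s["contact_force"].round(1),"M",s["wrist_torque"].round(3),"yaw",np.arctan2(R[1,0],R[0,0]).round(4),"q6",s["q"][5].round(3),"w",s["gripper_width"])
E
python3 st.py
```

```text
6.075 [0.61736016 0.19599442 0.06969873] F [-1.3  0.7  6.6] M [0.159 0.234 0.069] yaw -0.3139 q6 -2.624 w 0.008854558144882415
```

>>> {"api": "arm_command", "payload": {"moves": [[[0,0,0],[0,0,-0.012],0],[[0,0,0],[0,0,-0.012],0],[[0,0,0],[0,0,-0.012],0]]}}

```text
time: 6.45
position: [0.6174, 0.1961, 0.0697]
orientation: [[0.962, -0.273, 0.002], [-0.273, -0.962, 0.002], [0.001, -0.002, -1.0]]
contact_force: [-0.6, 0.5, 4.8]
gripper_width: 0.009
finger_force: 59.8
```

```bash
python3 st.py
```

```text
6.45 [0.61736885 0.19607352 0.06968771] F [-0.6  0.5  4.8] M [0.143 0.192 0.079] yaw -0.2762 q6 -2.662 w 0.008953770073134412
```

>>> {"api": "arm_command", "payload": {"moves": [[[0,0,0],[0,0,-0.01],0],[[0,0,0],[0,0,-0.01],0],[[0,0,0],[0,0,-0.01],0]]}}

```text
time: 6.82
position: [0.6174, 0.1961, 0.0697]
orientation: [[0.97, -0.242, 0.002], [-0.242, -0.97, 0.002], [0.001, -0.002, -1.0]]
contact_force: [-0.8, 0.8, 6.2]
gripper_width: 0.009
finger_force: 59.8
```

```bash
python3 st.py
```

```text
6.825 [0.61738775 0.19613076 0.06970435] F [-0.8  0.8  6.2] M [0.22  0.222 0.007] yaw -0.2447 q6 -2.693 w 0.009016927570608806
```

>>> {"api": "arm_command", "payload": {"moves": [[[0,0,0],[0,0,-0.008],0],[[0,0,0],[0,0,-0.008],0],[[0,0,0],[0,0,-0.008],0]]}}

```text
time: 7.2
position: [0.6174, 0.1961, 0.0697]
orientation: [[0.975, -0.22, 0.002], [-0.22, -0.975, 0.002], [0.001, -0.002, -1.0]]
contact_force: [-1.6, 1.8, 5.9]
gripper_width: 0.009
finger_force: 60.4
```

```bash
python3 st.py
```

```text
7.2 [0.6173993  0.19611326 0.0697134 ] F [-1.6  1.8  5.9] M [ 0.285  0.299 -0.707] yaw -0.2223 q6 -2.716 w 0.008955953592206332
```

>>> {"api": "arm_command", "payload": {"moves": [[[0,0,0],[0,0,-0.008],0],[[0,0,0],[0,0,-0.008],0],[[0,0,0],[0,0,-0.008],0]]}}

```text
time: 7.58
position: [0.6174, 0.1961, 0.0697]
orientation: [[0.98, -0.198, 0.002], [-0.198, -0.98, 0.002], [0.001, -0.003, -1.0]]
contact_force: [-0.9, 1.9, 5.1]
gripper_width: 0.0094
finger_force: 67.7
```

```bash
python3 st.py
```

```text
7.575 [0.61738769 0.19611848 0.0697311 ] F [-0.9  1.9  5.1] M [ 0.306  0.252 -1.258] yaw -0.1991 q6 -2.739 w 0.009367794981715393
```

>>> {"api": "arm_command", "payload": {"moves": [[[0,0,0],[0,0,0.018],0],[[0,0,0],[0,0,0.018],0],[[0,0,0],[0,0,0.018],0.4],[[0,0,0],[0,0,0.018],0.4],[[0,0,0],[0,0,0.018],0.4],[[0,0,-0.3],[0,0,0.018],0.5],[[0,0,-0.5],[0,0,0.018],0.5]]}}

```text
time: 8.45
position: [0.6168, 0.1952, 0.1447]
orientation: [[0.969, -0.248, 0.0], [-0.248, -0.969, -0.0], [0.0, 0.0, -1.0]]
contact_force: [0.9, -0.3, -0.3]
gripper_width: 0.0427
finger_force: 0.0
```

```bash
python3 st.py; python3 - <<'E'
from h import *
th=-.27;yaw=th-np.pi/2
R=np.array([[np.cos(yaw),np.sin(yaw),0],[np.sin(yaw),-np.cos(yaw),0],[0,0,-1]])
print(units([.4377,.2450,.16],R))
E
```

```text
8.45 [0.61681101 0.19521851 0.14466317] F [ 0.9 -0.3 -0.3] M [ 0.009 -0.036  0.035] yaw -0.2505 q6 -2.688 w 0.04272124472765329
(array([-1.2391, -0.0255, -0.1024]), array([ 0.000e+00, -1.000e-04,  5.062e-01]))
```

>>> {"api": "arm_command", "payload": {"moves": [[[-0.3,0,-0.1],[0,0,0.06],0.5],[[-0.6,-0.01,-0.1],[0,0,0.12],0.5],[[-0.9,-0.02,-0.1],[0,0,0.18],0.5],[[-1,-0.02,-0.1],[0,0,0.24],0.5],[[-1,-0.02,-0.1],[0,0,0.3],0.5],[[-1,-0.02,-0.1],[0,0,0.35],0.5],[[-1,-0.02,-0.1],[0,0,0.4],0.5],[[-1,-0.02,-0.1],[0,0,0.44],0.5]]}}

```text
time: 9.45
position: [0.4719, 0.2352, 0.1583]
orientation: [[-0.066, -0.998, -0.001], [-0.998, 0.066, -0.0], [0.0, 0.001, -1.0]]
contact_force: [0.5, 0.1, 0.4]
gripper_width: 0.0426
finger_force: 0.0
```

```bash
python3 st.py; python3 - <<'E'
from h import *
th=-.27;yaw=th-np.pi/2
R=np.array([[np.cos(yaw),np.sin(yaw),0],[np.sin(yaw),-np.cos(yaw),0],[0,0,-1]])
print(units([.4377,.2450,.16],R))
E
```

```text
9.45 [0.47192862 0.23521221 0.15833895] F [0.5 0.1 0.4] M [ 0.032 -0.014 -0.009] yaw -1.6371 q6 -1.169 w 0.04258633266468404
(array([-0.05 ,  0.232, -0.011]), array([ 0.0002, -0.0002,  0.0648]))
```

>>> {"api": "arm_command", "payload": {"moves": [[[-0.05,0.232,0],[0,0,0.05],0.5],[[-0.05,0.232,0],[0,0,0.065],0.5],[[-0.05,0.232,0],[0,0,0.065],0.5],[[-0.05,0.232,0],[0,0,0.065],0.5]]}}

```text
time: 9.95
position: [0.438, 0.2449, 0.1586]
orientation: [[-0.262, -0.965, -0.0], [-0.965, 0.262, -0.0], [0.0, 0.0, -1.0]]
contact_force: [-0.6, -0.8, -0.2]
gripper_width: 0.0423
finger_force: 0.0
```

```bash
python3 st.py; python3 - <<'E'
from h import *
import pickle
m=camera_model("wrist"); im=snapshot("wrist"); cv2.imwrite("pics/w3.png",im[:,:,::-1]); pickle.dump(m,open("w3.pkl","wb"))
E
```

```text
9.95 [0.43801502 0.24488989 0.1586396 ] F [-0.6 -0.8 -0.2] M [ 0.021 -0.037  0.05 ] yaw -1.8363 q6 -0.929 w 0.04227705732212436
```

View pics/w3.png

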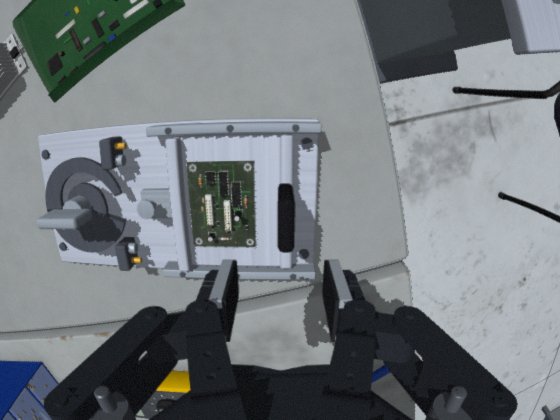

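The view shows the black grip at u 279-293, v 184-251. The stud head is at (148,209), the wing lies along the dock axis, and the cam mouth faces the stud.

```bash
python3 - <<'E'
from h import *
import pickle
m=pickle.load(open("w3.pkl","rb"));c=np.array([.617,.1953]);th=-.27;X=np.array([np.cos(th),np.sin(th)]);Y=np.array([-X[1],X[0]])
D=lambda p:np.array([X@(p[:2]-c),Y@(p[:2]-c)]).round(4)
for n,a in dict(gt=(286,185,.072),gb=(286,250,.072),g=(286,218,.072),stud=(148,209,.036)).items():
    p=at("wrist",*a,m=m); print(n,p,D(p))
g=at("wrist",286,218,.072,m);yaw=th-np.pi/2
R=np.array([[np.cos(yaw),np.sin(yaw),0],[np.sin(yaw),-np.cos(yaw),0],[0,0,-1]])
print(units([g[0],g[1],.066],R))
E
```

```text
gt [0.4269 0.2163 0.072 ] [-0.1888 -0.0305]
gb [0.4389 0.2614 0.072 ] [-0.1893  0.0162]
g [0.4328 0.2383 0.072 ] [-0.189  -0.0077]
stud [0.5434 0.2144 0.036 ] [-0.076  -0.0012]
(array([0.0515, 0.0228, 0.6181]), array([-0.    , -0.    ,  0.0014]))
```

>>> {"api": "arm_command", "payload": {"moves": [[[0.013,0.023,0.2],[0,0,0],0.5],[[0.013,0.023,0.4],[0,0,0],0.5],[[0.013,0.023,0.6],[0,0,0],0.5],[[0.013,0.023,0.6],[0,0,0],0.4],[[0.013,0.023,0.6],[0,0,0],0.2],[[0.013,0.023,0.6],[0,0,0],0],[[0.013,0.023,0.6],[0,0,0],0],[[0.013,0.023,0.6],[0,0,0],0]]}}

```text
time: 11.0
position: [0.4352, 0.2445, 0.0705]
orientation: [[-0.263, -0.965, 0.003], [-0.965, 0.263, 0.001], [-0.002, -0.002, -1.0]]
contact_force: [0.2, -0.6, 5.5]
gripper_width: 0.0107
finger_force: 60.1
```

```bash
python3 st.py
```

```text
11.0 [0.43518751 0.24448616 0.07045363] F [ 0.2 -0.6  5.5] M [-0.002  0.171  0.071] yaw -1.8367 q6 -0.927 w 0.010740728832731755
```

>>> {"api": "arm_command", "payload": {"moves": [[[0,-0.05,0],[0,0,0],0],[[0,-0.1,0],[0,0,0],0],[[0,-0.15,0],[0,0,0],0],[[0,-0.19,0],[0,0,0],0],[[0,-0.22,0],[0,0,0],0],[[0,-0.233,0],[0,0,0],0],[[0,-0.233,0],[0,0,0],0]]}}

```text
time: 11.88
position: [0.4667, 0.236, 0.0705]
orientation: [[-0.262, -0.965, -0.002], [-0.965, 0.262, 0.003], [-0.002, 0.003, -1.0]]
contact_force: [-5.4, 2.0, 7.9]
gripper_width: 0.0112
finger_force: 60.9
```

```bash
python3 st.py
```

```text
11.875 [0.46665375 0.23604803 0.07045978] F [-5.4  2.   7.9] M [0.32  1.116 0.014] yaw -1.8355 q6 -0.968 w 0.011218372062700877
```

>>> {"api": "arm_command", "payload": {"moves": [[[0,-0.012,0],[0,0,0],0],[[0,-0.02,0],[0,0,0],0],[[0,-0.02,0],[0,0,0],0]]}}

```text
time: 12.25
position: [0.4693, 0.2353, 0.0705]
orientation: [[-0.261, -0.965, -0.002], [-0.965, 0.261, 0.003], [-0.002, 0.003, -1.0]]
contact_force: [-6.2, 0.8, 9.9]
gripper_width: 0.0107
finger_force: 60.9
```

```bash
python3 st.py
```

```text
12.25 [0.46930583 0.23530503 0.07047427] F [-6.2  0.8  9.9] M [0.279 1.246 0.022] yaw -1.8353 q6 -0.971 w 0.010747675793206273
```

>>> {"api": "arm_command", "payload": {"moves": [[[0,-0.01,0],[0,0,0],0],[[0,-0.02,0],[0,0,0],0],[[0,-0.02,0],[0,0,0],0]]}}

```text
time: 12.62
position: [0.4722, 0.2345, 0.0705]
orientation: [[-0.261, -0.965, -0.002], [-0.965, 0.261, 0.003], [-0.002, 0.003, -1.0]]
contact_force: [-6.9, 1.9, 9.1]
gripper_width: 0.0109
finger_force: 60.9
```

```bash
python3 st.py
```

```text
12.625 [0.47221582 0.23452739 0.07047802] F [-6.9  1.9  9.1] M [0.267 1.214 0.012] yaw -1.8353 q6 -0.974 w 0.01093193177243159
```

>>> {"api": "arm_command", "payload": {"moves": [[[0,-0.008,0],[0,0,0],0],[[0,-0.01,0],[0,0,0],0],[[0,-0.01,0],[0,0,0],0]]}}

```text
time: 13.0
position: [0.4728, 0.2344, 0.0705]
orientation: [[-0.261, -0.965, -0.004], [-0.965, 0.261, 0.003], [-0.002, 0.005, -1.0]]
contact_force: [-8.9, 3.0, 10.6]
gripper_width: 0.0107
finger_force: 61.1
```

```bash
python3 st.py
```

```text
13.0 [0.47275231 0.23437993 0.07049949] F [-8.9  3.  10.6] M [ 0.388  1.599 -0.057] yaw -1.8351 q6 -0.976 w 0.010694419064067354
```

>>> {"api": "arm_command", "payload": {"moves": [[[0,-0.008,0],[0,0,0],0],[[0,-0.01,0],[0,0,0],0],[[0,-0.01,0],[0,0,0],0]]}}

```text
time: 13.38
position: [0.473, 0.2344, 0.0705]
orientation: [[-0.261, -0.965, -0.007], [-0.965, 0.261, 0.004], [-0.002, 0.007, -1.0]]
contact_force: [-12.2, 3.7, 12.8]
gripper_width: 0.0111
finger_force: 61.4
```

```bash
python3 st.py; python3 - <<'E'
from h import *
im=snapshot("top"); cv2.imwrite("pics/top1c.png",cv2.resize(im[145:270,245:345,::-1],None,fx=4.8,fy=4.8,interpolation=cv2.INTER_CUBIC))
im=snapshot("wrist"); cv2.imwrite("pics/w4.png",cv2.resize(im[100:300,0:330,::-1],None,fx=2.4,fy=2.4,interpolation=cv2.INTER_CUBIC))
E
```

```text
13.375 [0.47300634 0.2343973  0.07047657] F [-12.2   3.7  12.8] M [ 0.555  2.048 -0.131] yaw -1.8348 q6 -0.977 w 0.011108539530055417
```

View pics/w4.png

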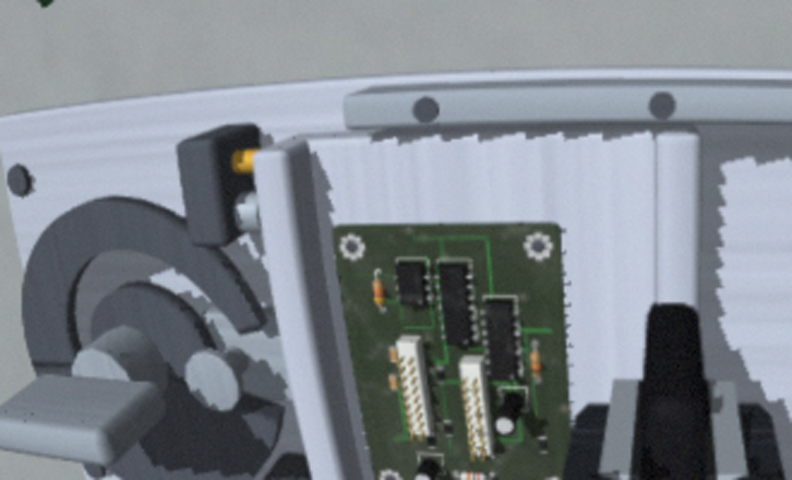

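The stud head sits inside the slot mouth at crop (213,378), the front wall is next to the stop screw and pin, and the force has risen to 12 N, so it is on the inner wall. I'll ease off, release and go back to the cam.

>>> {"api": "arm_command", "payload": {"moves": [[[0,0.015,0],[0,0,0],0],[[0,0.015,0],[0,0,0],0.25],[[0,0.015,0],[0,0,0],0.4],[[0,0.015,0],[0,0,0],0.45],[[0,0.015,0],[0,0,0],0.45],[[0,0.015,-0.3],[0,0,0],0.45],[[0,0.015,-0.6],[0,0,0],0.45],[[0,0.015,-0.6],[0,0,0],0.45]]}}

```text
time: 14.48
position: [0.4774, 0.234, 0.1638]
orientation: [[-0.263, -0.965, 0.009], [-0.965, 0.263, 0.003], [-0.005, -0.008, -1.0]]
contact_force: [-0.0, 0.8, -0.0]
gripper_width: 0.0384
finger_force: 0.0
```

```bash
python3 st.py; python3 - <<'E'
from h import *
yaw=-.245
R=np.array([[np.cos(yaw),np.sin(yaw),0],[np.sin(yaw),-np.cos(yaw),0],[0,0,-1]])
print(units([.6170,.1953,.16],R))
E
```

```text
14.475 [0.47735245 0.23403187 0.16384215] F [-0.   0.8 -0. ] M [ 0.024 -0.018 -0.006] yaw -1.8368 q6 -0.975 w 0.038363681622000975
(array([ 0.0045, -0.9659,  0.0333]), array([-0.0033, -0.0007, -0.5067]))
```

>>> {"api": "arm_command", "payload": {"moves": [[[0,-0.2,0],[0,0,-0.06],0.45],[[0,-0.4,0],[0,0,-0.12],0.45],[[0,-0.6,0],[0,0,-0.18],0.45],[[0,-0.8,0],[0,0,-0.24],0.45],[[0,-0.966,0],[0,0,-0.3],0.45],[[0,-0.966,0],[0,0,-0.36],0.45],[[0,-0.966,0],[0,0,-0.41],0.45],[[0,-0.966,0],[0,0,-0.46],0.45]]}}

```text
time: 15.48
position: [0.6137, 0.1947, 0.1571]
orientation: [[0.926, -0.377, -0.002], [-0.377, -0.926, -0.001], [-0.002, 0.001, -1.0]]
contact_force: [0.2, -0.4, 0.7]
gripper_width: 0.0381
finger_force: 0.0
```

```bash
python3 st.py; python3 - <<'E'
from h import *
yaw=-.245
R=np.array([[np.cos(yaw),np.sin(yaw),0],[np.sin(yaw),-np.cos(yaw),0],[0,0,-1]])
print(units([.6170,.1953,.07],R))
E
```

```text
15.475 [0.61368324 0.19467854 0.15706698] F [ 0.2 -0.4  0.7] M [ 0.018 -0.021 -0.028] yaw -0.3866 q6 -2.552 w 0.038126886337616614
(array([ 0.0201, -0.013 ,  0.5804]), array([ 0.0004,  0.0007, -0.0451]))
```

>>> {"api": "arm_command", "payload": {"moves": [[[0.02,-0.013,0],[0,0,-0.045],0.45],[[0.02,-0.013,0.15],[0,0,-0.045],0.45],[[0.02,-0.013,0.3],[0,0,-0.045],0.45],[[0.02,-0.013,0.3],[0,0,-0.045],0.45]]}}

```text
time: 15.98
position: [0.6152, 0.1951, 0.1097]
orientation: [[0.969, -0.248, -0.007], [-0.248, -0.969, -0.002], [-0.007, 0.003, -1.0]]
contact_force: [0.5, 1.0, -1.4]
gripper_width: 0.0386
finger_force: 0.0
```

```bash
python3 st.py; python3 - <<'E'
from h import *
yaw=-.245
R=np.array([[np.cos(yaw),np.sin(yaw),0],[np.sin(yaw),-np.cos(yaw),0],[0,0,-1]])
print(units([.6170,.1953,.07],R))
E
```

```text
15.975 [0.61515247 0.19508307 0.10970487] F [ 0.5  1.  -1.4] M [ 0.032  0.03  -0.015] yaw -0.2503 q6 -2.688 w 0.03855907626236419
(array([ 0.0134, -0.0053,  0.2646]), array([ 0.001 ,  0.0021, -0.0017]))
```

Transient lag; the commanded x,y is fine. Next I go down and grip.

>>> {"api": "arm_command", "payload": {"moves": [[[0.003,0,0.12],[0,0,0],0.45],[[0.003,0,0.24],[0,0,0],0.45],[[0.003,0,0.27],[0,0,0],0.4],[[0.003,0,0.27],[0,0,0],0.2],[[0.003,0,0.27],[0,0,0],0],[[0.003,0,0.27],[0,0,0],0],[[0.003,0,0.27],[0,0,0],0],[[0.003,0,0.27],[0,0,0],0]]}}

```text
time: 16.98
position: [0.6182, 0.1958, 0.0736]
orientation: [[0.969, -0.247, 0.0], [-0.247, -0.969, 0.001], [0.0, -0.001, -1.0]]
contact_force: [-0.2, 1.9, -0.5]
gripper_width: 0.0089
finger_force: 61.3
```

```bash
python3 st.py
```

```text
16.975 [0.61820099 0.19583029 0.07363712] F [-0.2  1.9 -0.5] M [ 0.247  0.066 -0.041] yaw -0.25 q6 -2.688 w 0.008868332630603623
```

>>> {"api": "arm_command", "payload": {"moves": [[[-0.005,0,0],[0,0,0.03],0],[[-0.005,0,0],[0,0,0.08],0],[[-0.005,0,0],[0,0,0.13],0],[[-0.005,0,0],[0,0,0.18],0],[[-0.005,0,0],[0,0,0.23],0],[[-0.005,0,0],[0,0,0.28],0],[[-0.005,0,0],[0,0,0.32],0],[[-0.005,0,0],[0,0,0.32],0]]}}

```text
time: 17.98
position: [0.6163, 0.194, 0.0736]
orientation: [[0.31, -0.951, -0.002], [-0.951, -0.31, -0.004], [0.003, 0.003, -1.0]]
contact_force: [-3.0, -2.9, 2.0]
gripper_width: 0.0089
finger_force: 61.8
```

```bash
python3 st.py
```

```text
17.975 [0.61634012 0.19397133 0.07360692] F [-3.  -2.9  2. ] M [-0.754  0.821 -0.016] yaw -1.2554 q6 -1.684 w 0.008853634887027452
```

>>> {"api": "arm_command", "payload": {"moves": [[[0,0,0],[0,0,0.04],0],[[0,0,0],[0,0,0.08],0],[[0,0,0],[0,0,0.12],0],[[0,0,0],[0,0,0.16],0],[[0,0,0],[0,0,0.2],0],[[0,0,0],[0,0,0.22],0],[[0,0,0],[0,0,0.22],0],[[0,0,0],[0,0,0.22],0]]}}

```text
time: 18.98
position: [0.6145, 0.1941, 0.0736]
orientation: [[-0.365, -0.931, -0.006], [-0.931, 0.366, -0.004], [0.006, 0.004, -1.0]]
contact_force: [-8.9, -3.7, 4.8]
gripper_width: 0.0087
finger_force: 62.2
```

```bash
python3 st.py
```

```text
18.975 [0.61445388 0.19406966 0.07362374] F [-8.9 -3.7  4.8] M [-0.764  1.505  0.055] yaw -1.945 q6 -0.994 w 0.008678248344890704
```

>>> {"api": "arm_command", "payload": {"moves": [[[0,0,0],[0,0,0.016],0],[[0,0,0],[0,0,0.032],0],[[0,0,0],[0,0,0.032],0]]}}

```text
time: 19.35
position: [0.6142, 0.1942, 0.0736]
orientation: [[-0.457, -0.889, -0.007], [-0.889, 0.457, -0.003], [0.006, 0.004, -1.0]]
contact_force: [-8.9, -4.4, 5.3]
gripper_width: 0.0086
finger_force: 62.3
```

```bash
python3 st.py
```

```text
19.35 [0.61419228 0.19418672 0.07362664] F [-8.9 -4.4  5.3] M [-0.683  1.679  0.102] yaw -2.0454 q6 -0.893 w 0.008569596083368856
```

>>> {"api": "arm_command", "payload": {"moves": [[[0.015,0.015,0],[0,0,0.01],0],[[0.015,0.015,0],[0,0,0.032],0],[[0.015,0.015,0],[0,0,0.032],0]]}}

```text
time: 19.73
position: [0.6137, 0.1942, 0.0736]
orientation: [[-0.544, -0.839, -0.001], [-0.839, 0.544, -0.001], [0.001, 0.0, -1.0]]
contact_force: [-3.7, -3.0, 3.2]
gripper_width: 0.0084
finger_force: 61.9
```

```bash
python3 st.py
```

```text
19.725 [0.61370161 0.19423691 0.07362213] F [-3.7 -3.   3.2] M [-0.451  0.824  0.072] yaw -2.1463 q6 -0.793 w 0.008439055115740658
```

>>> {"api": "arm_command", "payload": {"moves": [[[0,0,0],[0,0,0.016],0],[[0,0,0],[0,0,0.032],0],[[0,0,0],[0,0,0.032],0]]}}

```text
time: 20.1
position: [0.6134, 0.1944, 0.0736]
orientation: [[-0.625, -0.781, -0.002], [-0.781, 0.625, -0.001], [0.002, 0.001, -1.0]]
contact_force: [-4.6, -2.9, 3.1]
gripper_width: 0.0089
finger_force: 62.0
```

```bash
python3 st.py
```

```text
20.1 [0.61344341 0.19440226 0.07361815] F [-4.6 -2.9  3.1] M [-0.379  0.927  0.247] yaw -2.2459 q6 -0.693 w 0.008870042447918955
```

>>> {"api": "arm_command", "payload": {"moves": [[[0,0,0],[0,0,0.016],0],[[0,0,0],[0,0,0.016],0],[[0,0,0],[0,0,0.016],0]]}}

```text
time: 20.48
position: [0.6133, 0.1945, 0.0736]
orientation: [[-0.663, -0.748, -0.002], [-0.748, 0.663, -0.001], [0.002, 0.001, -1.0]]
contact_force: [-5.6, -2.4, 3.3]
gripper_width: 0.0086
finger_force: 62.0
```

```bash
python3 st.py
```

```text
20.475 [0.61329615 0.19451227 0.07357886] F [-5.6 -2.4  3.3] M [-0.401  1.015  0.297] yaw -2.2959 q6 -0.643 w 0.008572789568464087
```

>>> {"api": "arm_command", "payload": {"moves": [[[0,0,0],[0,0,0.016],0],[[0,0,0],[0,0,0.016],0],[[0,0,0],[0,0,0.016],0]]}}

```text
time: 20.85
position: [0.6132, 0.1946, 0.0736]
orientation: [[-0.7, -0.714, -0.002], [-0.714, 0.7, -0.001], [0.002, 0.001, -1.0]]
contact_force: [-5.9, -1.2, 3.0]
gripper_width: 0.0085
finger_force: 62.1
```

```bash
python3 st.py
```

```text
20.85 [0.61316683 0.194624   0.07360035] F [-5.9 -1.2  3. ] M [-0.374  1.068  0.298] yaw -2.346 q6 -0.592 w 0.008542461799292765
```

>>> {"api": "arm_command", "payload": {"moves": [[[0,0,0],[0,0,0.013],0],[[0,0,0],[0,0,0.013],0],[[0,0,0],[0,0,0.013],0]]}}

```text
time: 21.22
position: [0.6131, 0.1947, 0.0736]
orientation: [[-0.728, -0.685, -0.002], [-0.685, 0.728, -0.001], [0.002, 0.001, -1.0]]
contact_force: [-5.0, -2.1, 3.1]
gripper_width: 0.0087
finger_force: 62.1
```

```bash
python3 st.py
```

```text
21.225 [0.61307214 0.19466471 0.07361688] F [-5.  -2.1  3.1] M [-0.393  1.064  0.391] yaw -2.3865 q6 -0.552 w 0.0087039956850705
```

>>> {"api": "arm_command", "payload": {"moves": [[[0,0,0],[0,0,0.01],0],[[0,0,0],[0,0,0.01],0],[[0,0,0],[0,0,0.01],0]]}}

```text
time: 21.6
position: [0.613, 0.1947, 0.0736]
orientation: [[-0.749, -0.662, -0.003], [-0.662, 0.749, -0.001], [0.002, 0.001, -1.0]]
contact_force: [-5.9, -3.0, 3.7]
gripper_width: 0.0089
finger_force: 62.3
```

```bash
python3 st.py
```

```text
21.6 [0.61295484 0.1947488  0.07358931] F [-5.9 -3.   3.7] M [-0.333  1.056  0.425] yaw -2.4175 q6 -0.521 w 0.00887409040209957
```

The torque is about 0.33 N m over the run-in level, around 0.25 rad past tight, so it's snug. I'll release, lift and check.

>>> {"api": "arm_command", "payload": {"moves": [[[0,0,0],[0,0,0],0.2],[[0,0,0],[0,0,0],0.4],[[0,0,0],[0,0,0],0.45],[[0,0,0],[0,0,0],0.45],[[0,0,-0.2],[0,0,0],0.45],[[0,0,-0.5],[0,0,0],0.45],[[0,0,-0.9],[0,0,0],0.45],[[0,0,-0.9],[0,0,0],0.45]]}}

```text
time: 22.6
position: [0.6178, 0.1955, 0.2164]
orientation: [[-0.751, -0.66, 0.014], [-0.66, 0.751, 0.003], [-0.012, -0.007, -1.0]]
contact_force: [0.6, 0.1, -0.1]
gripper_width: 0.0387
finger_force: 0.0
```

```bash
python3 st.py; python3 - <<'E'
from h import *
import pickle
m=camera_model("wrist"); im=snapshot("wrist"); pickle.dump(m,open("w5.pkl","wb")); cv2.imwrite("pics/w5.png",cv2.resize(im[60:360,100:480,::-1],None,fx=2,fy=2,interpolation=cv2.INTER_CUBIC))
E
```

```text
22.6 [0.61778584 0.19550286 0.21636088] F [ 0.6  0.1 -0.1] M [ 0.03  -0.01   0.031] yaw -2.4209 q6 -0.518 w 0.038684184706455994
```

View pics/w5.png

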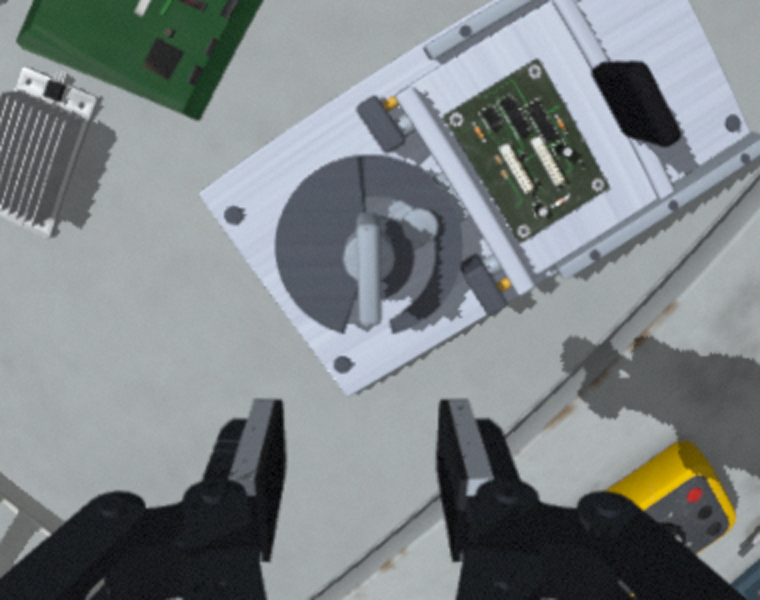

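The picture shows the bar still at the tool's angle, with the stud captured in the slot at (425,220) and the front wall on both screws. The arm is clear of everything.

```bash
python3 -c "
from workcell import *
print(finish_job())"
```

```text
the job is handed in; nothing more can be done
None
```

The cassette is locked: I opened the cam fully to its stop, pushed the stud into the mouth, then turned the cam clockwise to about 2.15 rad, which I judged snug from the torque (about 0.43 N m), and handed in at 22.7 s with the arm clear and no bystander touched.

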